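Find the rattling tin at the welding bench and hold it out

ROBOT

A 6-joint arm with a two-finger parallel gripper is mounted at the origin on the work surface. World frame = base frame: x ahead of the robot, y to its left, z up, the work surface at z = 0. Lengths are in m, angles in degrees, forces in N, time in s.
With the tool pointing down it reaches from about 0.25 to 0.725 m from the base axis. Payload 9.7 kg.
Tool frame: the origin (TCP) lies on the centre line of the jaws, within the pads' length; the fingertips stand 22 mm ahead of it and the grasp point (between the pads) lies 3 mm ahead of it; z points along the fingers, y is the direction in which the jaws open and shut (so a half turn about z gives the same grasp; the last joint's range is limited). The gripper opens to 85 mm and grips with 20 to 120 N. Pads are 22 mm wide; open, the fingers measure 114 mm over their backs; the gripper's body (76 mm by 85 mm) begins 54 mm behind the grasp point. The pads swing forward as they close: fully open they stand 13 mm farther back than shut.
Start: joints at [-73.109, 4.979, 10.078, 95.1, 0, 90], TCP at [0.16, -0.526, 0.222] pointing down, gripper open.
Joint ranges: [-179.16, 179.16], [-48.56, 103.87], [-65.8, 70.77], [-126.05, 130.52], [-82.76, 87.17], [-180, 180]. Speed limits (degrees/s): [127.2, 127.2, 147.25, 180, 180, 180].

INTERFACE

Orientations are given as [roll, pitch, yaw] about the fixed x, y, z axes, in that order (R = Rz(yaw) Ry(pitch) Rx(roll)).
In Python, from workcell import monitor, eyes, job gives the robot as it stands. The module is installed in compiled form; this text tells all that it offers.
- The arm moves only by the tool drive_tool, never from a script. Its argument "plan" is a list of rows, each a list of 3 entries, a list of its own where there are three numbers: the opening, from 0 (shut) to 1 (fully open), then the shift along the world's x, y, z in m, then the turn about the world's z in degrees. In form: [[gripper, [x, y, z], yaw], ...]. A call has 1 to 10 rows; each row shifts and turns the commanded pose from where the row before left it; what a row does not reach is not made up. A row lasts 1/8 s, in which the tool goes at most 62.5 mm and 10.7 degrees, less where a joint would pass 70% of its speed; a pose out of reach is approached as far as the arm can. A call is refused whole if a number of a shift passes 0.0625 or a number of a turn 10.7, either way. A call with a gripper value outside its range is refused whole. The fingers move at their own pace and stop on an object; "grip_force" is the grip in N (left out, the last holds). Time passes only in rows, so rows that do not move let the fingers close. It gives the time, the measured TCP pose, the force and the opening at its end, in the units of the state.
- monitor.get_obs(): the state, without advancing time (a new reading comes with each control period).
- eyes.camera(name): name is "side" or "top" or "wrist"; returns (picture, depth): 400x640x3 uint8, red, green, blue; 400x640 float32, m along the optical axis (not along the pixel's ray), 0 where there is no reading.
- eyes.camera_params(name): a dict with "fx", "fy", "cx", "cy" (pixels), "extrinsics" (4x4, takes a point from world to camera coordinates); the wrist camera has in their place "mount" (4x4, takes a point from camera to tool coordinates, whose origin is the TCP and whose axes are the flange's). Camera axes: x right, y down, z forward; pixel columns grow to the right and rows downward; lengths in m; the calibration is good to about 2 mm. A picture is of the moment at which its call begins: read the wrist's pose just before it. camera_params takes no time and is no camera call.
- job.job_done(): hands the job in, once; it reports no verdict.
The state is a dict: "time": time; "q": joint angles; "qd": joint speeds; "joint_efforts": joint torques, N m; "ee_pos": TCP position; "tcp_rot": TCP orientation; "wrist_force": force on the tool from outside, world axes, zero at the start; "torque": the same for the moment, N m; "opening": finger opening in m.
Only numpy, scipy, OpenCV 4.12 (cv2) and the standard library are available. Lean on these libraries where they do the work, as an engineer would, in place of code of your own. Each camera call takes 0.05 s, during which the arm holds its last target.

TASK

One of the three sealed steel tins in the tray has a loose steel ball in it: find it by lifting them one at a time by the bar on the lid and shaking or rocking them to and fro along their length, without turning them over, and set any that does not rattle back upright where it stood. Bring the tin that rattles, once shaken, to the black rubber hand-over mat and finish while holding it in the gripper, still and level, over the middle of the mat with its underside about 15 cm above it. Leave the other things on the bench where they are.

Things in the scene. Friction and masses are not known exactly. Their poses are not given: they have to be found in the camera images.
- tin_a_grip (a point): a sealed plain steel tin, 110 mm long (its x), 60 wide (its y), 46 high, 0.47 kg, in any bay, length along the bay; on its lid a solid black grip bar 60 (x) x 22 (y) x 36 mm high. Point: on the bar's axis, 24 mm above the lid, 70 above the underside; z up. Three look alike, but in just one a 90 g steel ball rolls along the length, 36 mm either way, and stays at the end last tipped low: its moment shifts by about 0.06 N m
- tin_b_grip (a point): a sealed plain steel tin, 110 mm long (its x), 60 wide (its y), 46 high, 0.47 kg, in any bay, length along the bay; on its lid a solid black grip bar 60 (x) x 22 (y) x 36 mm high. Point: on the bar's axis, 24 mm above the lid, 70 above the underside; z up. Three look alike, but in just one a 90 g steel ball rolls along the length, 36 mm either way, and stays at the end last tipped low: its moment shifts by about 0.06 N m
- tin_c_grip (a point): a sealed plain steel tin, 110 mm long (its x), 60 wide (its y), 46 high, 0.47 kg, in any bay, length along the bay; on its lid a solid black grip bar 60 (x) x 22 (y) x 36 mm high. Point: on the bar's axis, 24 mm above the lid, 70 above the underside; z up. Three look alike, but in just one a 90 g steel ball rolls along the length, 36 mm either way, and stays at the end last tipped low: its moment shifts by about 0.06 N m
- tray: fixed aluminium tray, 135 mm (x) x 384 mm (y), origin at the centre of its underside; flat floor 4 mm thick, split into three bays at y = -120, 0 and +120 mm (bay centres) by strips 6 mm wide at y = -189, -60, 60 and 189 mm whose tops are 10 mm above the bench; no walls at the front and back
- mat: fixed square black rubber hand-over mat, 120 x 120 x 3 mm, lying on the bench beyond the tray; origin at the centre of its underside. A 66 mm high T-shaped steel piece and a 70 mm high grey angle stand about 120 to 150 mm to either side of it
Not all that is in view belongs to the job. Leave any red or turquoise look-alike of the part that bears tin_c_grip alone.

How it is judged (in metres and radians):
On the way, in this order (a step that is already met when the one before it is completed fails the run):
1. with the rattling tin lifted, the ball has run to an end of it (((distance between ball_center and tin_a below 0.06 m and height (world z) of tin_a_grip above 0.1 m and (x of ball_center in the frame of tin_a above 0.025 m or x of ball_center in the frame of tin_a below -0.025 m)) or (distance between ball_center and tin_b below 0.06 m and height (world z) of tin_b_grip above 0.1 m and (x of ball_center in the frame of tin_b above 0.025 m or x of ball_center in the frame of tin_b below -0.025 m)) or (distance between ball_center and tin_c below 0.06 m and height (world z) of tin_c_grip above 0.1 m and (x of ball_center in the frame of tin_c above 0.025 m or x of ball_center in the frame of tin_c below -0.025 m)))).
2. then back past the middle (((distance between ball_center and tin_a below 0.06 m and height (world z) of tin_a_grip above 0.1 m and x of ball_center in the frame of tin_a between -0.012 and 0.012 m) or (distance between ball_center and tin_b below 0.06 m and height (world z) of tin_b_grip above 0.1 m and x of ball_center in the frame of tin_b between -0.012 and 0.012 m) or (distance between ball_center and tin_c below 0.06 m and height (world z) of tin_c_grip above 0.1 m and x of ball_center in the frame of tin_c between -0.012 and 0.012 m))).
3. and again to an end, so that the tin has been shaken to and fro (((distance between ball_center and tin_a below 0.06 m and height (world z) of tin_a_grip above 0.1 m and (x of ball_center in the frame of tin_a above 0.025 m or x of ball_center in the frame of tin_a below -0.025 m)) or (distance between ball_center and tin_b below 0.06 m and height (world z) of tin_b_grip above 0.1 m and (x of ball_center in the frame of tin_b above 0.025 m or x of ball_center in the frame of tin_b below -0.025 m)) or (distance between ball_center and tin_c below 0.06 m and height (world z) of tin_c_grip above 0.1 m and (x of ball_center in the frame of tin_c above 0.025 m or x of ball_center in the frame of tin_c below -0.025 m)))).
At the end, for the whole second after the job is handed in: the tin with the loose ball is held still by the fingers, it is within 50 mm of the mat's centre seen from above with its underside 70 to 250 mm above the bench, within 0.2 rad of level; the other two tins stand upright within 35 mm of where they started, let go (((distance between ball_center and tin_a below 0.06 m and horizontal distance between tin_a_grip and mat below 0.05 m and height (world z) of tin_a_grip between 0.14 and 0.32 m and angle between tin_a's own z axis and vertical below 0.2 rad and linear speed of tin_a below 0.04 m/s and contact force between the fingers and tin_a above 2 N and distance of each of tin_b_grip, tin_c_grip from where it was at the start of the episode below 0.035 m and angle between each of tin_b, tin_c's own z axis and vertical below 0.1 rad and linear speed of each of tin_b, tin_c below 0.03 m/s and contact force between the fingers and tin_b below 0.1 N and contact force between the fingers and tin_c below 0.1 N) or (distance between ball_center and tin_b below 0.06 m and horizontal distance between tin_b_grip and mat below 0.05 m and height (world z) of tin_b_grip between 0.14 and 0.32 m and angle between tin_b's own z axis and vertical below 0.2 rad and linear speed of tin_b below 0.04 m/s and contact force between the fingers and tin_b above 2 N and distance of each of tin_a_grip, tin_c_grip from where it was at the start of the episode below 0.035 m and angle between each of tin_a, tin_c's own z axis and vertical below 0.1 rad and linear speed of each of tin_a, tin_c below 0.03 m/s and contact force between the fingers and tin_a below 0.1 N and contact force between the fingers and tin_c below 0.1 N) or (distance between ball_center and tin_c below 0.06 m and horizontal distance between tin_c_grip and mat below 0.05 m and height (world z) of tin_c_grip between 0.14 and 0.32 m and angle between tin_c's own z axis and vertical below 0.2 rad and linear speed of tin_c below 0.04 m/s and contact force between the fingers and tin_c above 2 N and distance of each of tin_a_grip, tin_b_grip from where it was at the start of the episode below 0.035 m and angle between each of tin_a, tin_b's own z axis and vertical below 0.1 rad and linear speed of each of tin_a, tin_b below 0.03 m/s and contact force between the fingers and tin_a below 0.1 N and contact force between the fingers and tin_b below 0.1 N))); the arm keeps its last pose, push and grip.
It fails at once if a tin tipped over more than 0.8 rad (angle between any of tin_a, tin_b, tin_c's own z axis and vertical above 0.8 rad).
It fails at once if another thing on the bench moved more than 30 mm (distance of any of coupon, square, paste, pliers, wire_brush, chipper, clamp from where it was at the start of the episode above 0.03 m).
It also fails if it takes over 72 s, if anything falls off the work surface, if the arm or the gripper's body presses on something with over 40 N, if the wrist force passes 120 N, or if a joint passes its speed limit or range.

## Working session

There is one attempt and no reset: what is moved stays moved. The work goes in short steps, Python scripts to look and compute and a tool call to move; the robot and the scene stay as the last step left them, time stands still between calls to the robot, and variables do not carry over. Pictures are saved under pics/ and viewed, and the job is handed in when it is done.

Besides the shell and the picture viewer there is one more tool, called by a JSON object that holds its "fn" and its "kwargs". drive_tool: Moves the arm, as the interface text tells. Its arguments: {"type":"object","properties":{"plan":{"type":"array","items":{"type":"array"}},"grip_force":{"type":"number"}},"required":["plan"]}

```bash
mkdir -p pics
python3 - <<'E'
from workcell import monitor, eyes, job
import cv2,numpy as np
o=monitor.get_obs(); print(o)
for n in ["top","side"]:
    p,d=eyes.camera(n); cv2.imwrite(f"pics/{n}0.png",p[:,:,::-1]); np.save(f"{n}0_d.npy",d); np.save(f"{n}0_p.npy",p)
    print(n,eyes.camera_params(n))
print(eyes.camera_params("wrist"))
E
```

```text
{'time': 0.0, 'q': array([-7.31098443e+01,  5.01164885e+00,  1.00327364e+01,  9.50983615e+01,
        6.74055123e-04,  8.99993145e+01]), 'qd': array([-0.01451874, -0.01927229,  0.02195723,  0.00599493,  0.0159506 ,
       -0.04068473]), 'joint_efforts': array([-1.64206026e-04, -5.20390177e+01,  4.64805830e+01,  1.64685101e-02,
       -2.41159540e-05, -7.62905302e-06]), 'ee_pos': array([ 0.15972846, -0.52604127,  0.22096242]), 'tcp_rot': array([-1.79922726e+02, -6.74978979e-04,  1.68908402e+01]), 'wrist_force': array([ 0.19052453,  0.24988466, -0.01523889]), 'torque': array([ 0.02441171,  0.04139268, -0.03416581]), 'opening': 0.08574492901793526}
top {'fx': 482.61613952028415, 'fy': 482.61613952028415, 'cx': 312.3128171988776, 'cy': 201.1969998349216, 'extrinsics': array([[-0.0140233 , -0.99989235, -0.00431774,  0.00274493],
       [-0.97499067,  0.01463168, -0.22176364,  0.48770986],
       [ 0.22180294,  0.00109989, -0.97509089,  0.99603267],
       [ 0.        ,  0.        ,  0.        ,  1.        ]])}
side {'fx': 415.8333734897866, 'fy': 415.8333734897866, 'cx': 322.49356786243266, 'cy': 196.29728442494235, 'extrinsics': array([[ 0.9989732 , -0.04227701,  0.01628496, -0.48846595],
       [-0.01509128, -0.64944466, -0.7602591 ,  0.04123472],
       [ 0.04271767,  0.7592327 , -0.64941582,  0.8835866 ],
       [ 0.        ,  0.        ,  0.        ,  1.        ]])}
{'fx': 283.22580628070887, 'fy': 283.22580628070887, 'cx': 316.52505511307805, 'cy': 199.4927343723508, 'mount': array([[ 4.53465846e-04, -9.58988655e-01, -2.83444091e-01,
         7.18900458e-02],
       [ 9.99999718e-01,  6.04604697e-04, -4.45743379e-04,
         3.06137844e-04],
       [ 5.98834472e-04, -2.83443809e-01,  9.58988659e-01,
        -1.51950960e-01],
       [ 0.00000000e+00,  0.00000000e+00,  0.00000000e+00,
         1.00000000e+00]])}
```

View pics/top0.png

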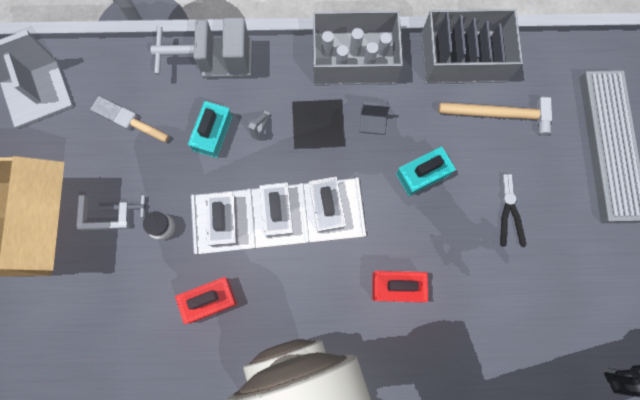

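View pics/side0.png

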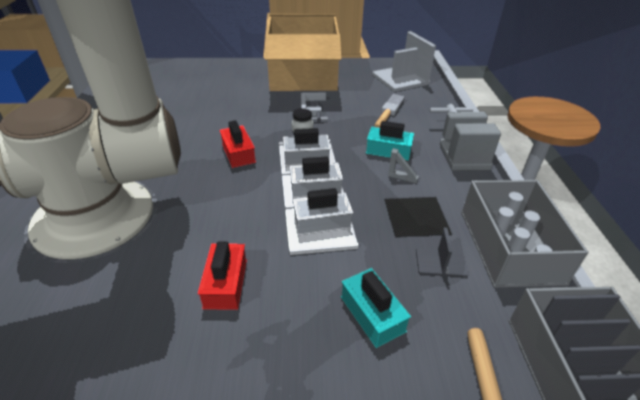

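Candidates in top view:
- plain tins in the tray at (222,218), (276,209) and (326,203), which are what I want
- red look-alikes at (206,300) and (401,286)
- turquoise look-alikes at (209,128) and (427,170)

The mat is at (318,124).

```bash
cat > h.py <<'E'
import numpy as np,cv2
from workcell import monitor, eyes, job
def ray(P,uv,z):
    E=P["extrinsics"];R=E[:3,:3];t=E[:3,3];c=-R.T@t
    uv=np.atleast_2d(uv).astype(float)
    d=np.c_[(uv[:,0]-P["cx"])/P["fx"],(uv[:,1]-P["cy"])/P["fy"],np.ones(len(uv))]@R
    return c+d*((z-c[2])/d[:,2])[:,None]
def cloud(P,d):
    E=P["extrinsics"];R=E[:3,:3];t=E[:3,3]
    v,u=np.mgrid[:400,:640]
    X=np.stack([(u-P["cx"])/P["fx"]*d,(v-P["cy"])/P["fy"]*d,d],-1)
    return (X-t)@R
E
python3 - <<'E'
from h import *
P=eyes.camera_params("top");p=np.load("top0_p.npy");d=np.load("top0_d.npy");C=cloud(P,d)
g=p.max(2)
for (u,v) in [(220,217),(276,207),(326,201)]:
    m=np.zeros(g.shape,bool);m[v-26:v+26,u-14:u+14]=True
    k=m&(C[...,2]>0.075)&(d>0)
    k2=m&(g<70)
    vv,uu=np.nonzero(k); w=C[k]
    r=cv2.minAreaRect((w[:,:2]*1000).astype(np.float32))
    print("bar depth",len(w),w.mean(0).round(4),np.median(w[:,2]),r)
    w2=C[m&(C[...,2]>0.04)&(d>0)]; print("  tin",cv2.minAreaRect((w2[:,:2]*1000).astype(np.float32)))
k=(g<45); k[:90]=0;k[155:]=0;k[:,:285]=0;k[:,350:]=0
w=ray(P,np.argwhere(k)[:,::-1],0.003); print("mat",w.mean(0),cv2.minAreaRect((w[:,:2]*1000).astype(np.float32)))
cv2.imwrite("pics/crop.png",cv2.resize(p[90:260,180:440,::-1],None,fx=3,fy=3))
# tall things
w=C[(d>0)&(C[...,0]<0.75)&(C[...,0]>.2)]
m=((C[...,2]>0.02)&(d>0)).astype(np.uint8)
n,l,s,c=cv2.connectedComponentsWithStats(m)
for i in range(1,n):
    if s[i,4]>40:
        q=C[l==i]; print(s[i,:4],q.min(0).round(3),q.max(0).round(3))
E
```

```text
bar depth 309 [0.4529 0.1955 0.085 ] 0.08536899311098962 ((453.1457214355469, 196.53085327148438), (58.91483688354492, 23.085529327392578), 2.666933298110962)
  tin ((455.14166259765625, 197.7993621826172), (110.11954498291016, 60.29757308959961), 2.134058713912964)
bar depth 294 [0.4721 0.0754 0.0853] 0.0854889411526161 ((473.2561950683594, 75.91609191894531), (60.88978576660156, 22.26740837097168), 5.129415035247803)
  tin ((476.0597839355469, 76.16053771972656), (110.33015441894531, 59.31019592285156), 0.5776720643043518)
bar depth 288 [ 0.4822 -0.0361  0.0852] 0.08539492305779026 ((483.58099365234375, -36.2435302734375), (60.470436096191406, 22.167741775512695), 9.189181327819824)
  tin ((488.0614929199219, -33.311195373535156), (59.39159393310547, 111.05864715576172), 89.1988296508789)
mat [nan nan nan] ((0.0, 0.0), (0.0, 0.0), 0.0)
[  0   9 640  94] [ 0.743 -0.812  0.02 ] [0.957 0.756 0.135]
[584  71  56 151] [ 0.439 -0.749  0.02 ] [ 0.801 -0.652  0.044]
[440  97 112  36] [ 0.65  -0.568  0.02 ] [ 0.739 -0.307  0.031]
[188 101  43  55] [0.607 0.184 0.02 ] [0.731 0.275 0.086]
[36
[... 268 characters left out ...]
501 0.02 ] [0.56  0.703 0.182]
[309 177  37  56] [ 0.424 -0.074  0.02 ] [0.543 0.002 0.091]
[260 183  33  54] [0.415 0.04  0.023] [0.531 0.111 0.091]
[206 193  31  54] [0.397 0.163 0.02 ] [0.511 0.23  0.09 ]
[112 211  15  17] [0.443 0.411 0.02 ] [0.479 0.443 0.026]
[143 212  31  28] [0.415 0.307 0.02 ] [0.472 0.363 0.06 ]
[ 77 217  21  12] [0.441 0.475 0.02 ] [0.467 0.522 0.026]
[374 271  54  31] [ 0.272 -0.246  0.022] [ 0.336 -0.132  0.086]
[175 277  61  48] [0.232 0.163 0.02 ] [0.328 0.289 0.087]
[226 339 145  61] [ 0.136 -0.057  0.133] [0.214 0.122 0.649]
[604 365  36  33] [ 0.127 -0.497  0.244] [ 0.168 -0.453  0.351]<stdin>:13: RuntimeWarning: Mean of empty slice.
  ret = um.true_divide(
```

View pics/crop.png

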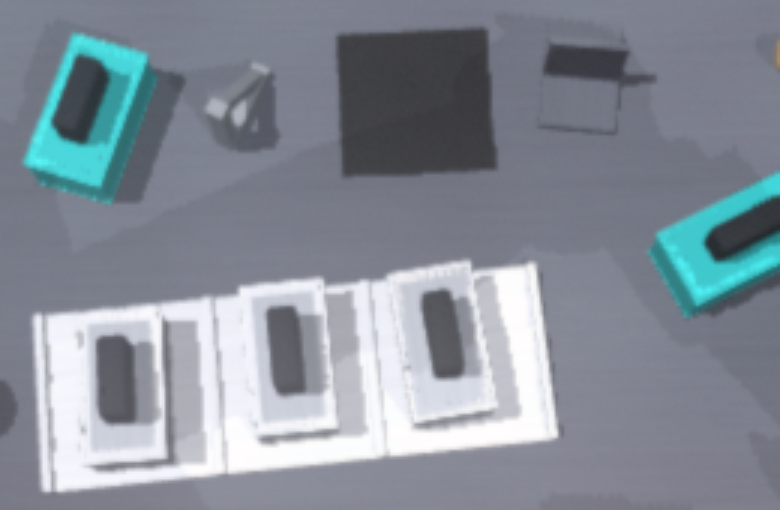

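{"fn": "drive_tool", "kwargs": {"plan": [[1, [0.0323, 0.049, 0], -0.8], [1, [0.0323, 0.049, 0], -0.8], [1, [0.0323, 0.049, 0], -0.8], [1, [0.0323, 0.049, 0], -0.8], [1, [0.0323, 0.049, 0], -0.8], [1, [0.0323, 0.049, 0], -0.8], [1, [0.0323, 0.049, 0], -0.8], [1, [0.0323, 0.049, 0], -0.8], [1, [0.0323, 0.049, 0], -0.8], [1, [0.0323, 0.049, 0], -0.6]], "grip_force": 60}}

```text
time: 1.35
ee_pos: [0.4835, -0.0343, 0.2215]
tcp_rot: [180.0, -0.0, 9.1]
wrist_force: [1.0, -0.8, 0.5]
opening: 0.0855
```

Run:
```python
from h import *
P=eyes.camera_params("top");p=np.load("top0_p.npy")
g=p.max(2); print(g[120:128,315:322].mean(), g[85:95,300].mean())
k=(g<65); k[:95]=0;k[155:]=0;k[:,:285]=0;k[:,352:]=0
n,l,s,c=cv2.connectedComponentsWithStats(k.astype(np.uint8)); i=1+s[1:,4].argmax()
w=ray(P,np.argwhere(l==i)[:,::-1],0.003); print("mat",w.mean(0),cv2.minAreaRect((w[:,:2]*1000).astype(np.float32)))
print(ray(P,[318.7,124.3],0.003))
```

```text
67.21428571428571 142.4
mat [ 0.69320551 -0.06061946  0.003     ] ((699.2196044921875, -52.75480651855469), (52.718162536621094, 65.83142852783203), 82.37773132324219)
[[ 0.68637628 -0.02205344  0.003     ]]
```

Run:
```python
from h import *
P=eyes.camera_params("top");p=np.load("top0_p.npy")
g=p.max(2);k=(g<85); k[:95]=0;k[155:]=0;k[:,:285]=0;k[:,352:]=0
n,l,s,c=cv2.connectedComponentsWithStats(k.astype(np.uint8)); i=1+s[1:,4].argmax()
w=ray(P,np.argwhere(l==i)[:,::-1],0.003); print("mat",w.mean(0),cv2.minAreaRect((w[:,:2]*1000).astype(np.float32)))
o=monitor.get_obs()
from scipy.spatial.transform import Rotation as Ro
q,d=eyes.camera("wrist");W=eyes.camera_params("wrist");M=W["mount"]
cv2.imwrite("pics/w1.png",q[:,:,::-1])
v,u=np.mgrid[:400,:640]
X=np.stack([(u-W["cx"])/W["fx"]*d,(v-W["cy"])/W["fy"]*d,d],-1)@M[:3,:3].T+M[:3,3]
X=X@Ro.from_euler("xyz",o["tcp_rot"],degrees=True).as_matrix().T+o["ee_pos"]
k=((X[...,2]>.075)&(X[...,2]<.1)&(d>0)).astype(np.uint8)
n,l,s,c=cv2.connectedComponentsWithStats(k)
for i in range(1,n):
    if s[i,4]>100:
        y=X[l==i]; print(s[i],y.mean(0).round(4),cv2.minAreaRect((y[:,:2]*1000).astype(np.float32)))
```

```text
mat [ 0.68787106 -0.02036885  0.003     ] ((688.3583374023438, -20.342185974121094), (117.6426773071289, 118.36437225341797), 2.3264575004577637)
[ 512  129   64   36 1327] [ 0.5615 -0.257   0.0809] ((561.114501953125, -259.0621032714844), (22.199369430541992, 59.89666748046875), 26.584888458251953)
[  79  150   34   57 1479] [0.4569 0.1944 0.0841] ((455.2287902832031, 197.3109588623047), (59.325035095214844, 22.923442840576172), 3.2278735637664795)
[ 199  150   25   57 1288] [0.4761 0.0751 0.0846] ((474.2243957519531, 76.70894622802734), (59.82491683959961, 22.358219146728516), 4.954166412353516)
[ 307  157   21   56 1151] [ 0.4863 -0.0346  0.0851] ((485.0975646972656, -34.84148406982422), (58.610023498535156, 21.687658309936523), 9.068099021911621)
[ 55 299  48  24 538] [0.2831 0.2325 0.0809] ((281.65826416015625, 225.8988037109375), (21.435260772705078, 60.50423049926758), 20.689851760864258)
[388 328  19  17 188] [ 0.3084 -0.1634  0.0801] ((308.1650085449219, -163.40945434570312), (15.337784767150879, 25.438522338867188), 59.19099426269531)
```

View pics/w1.png

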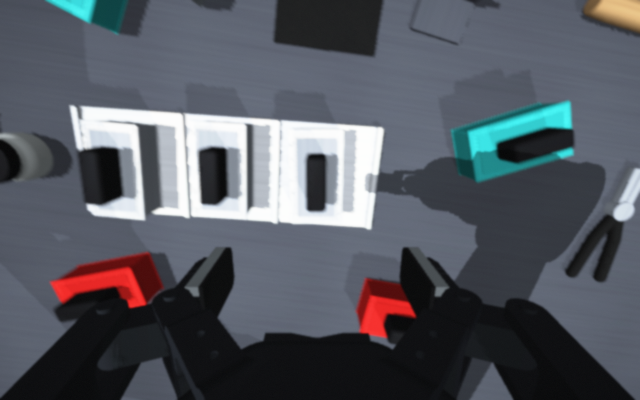

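The wrist view shows the right-hand tin's bar at (317,182), centred between the jaws. The top camera agrees within 2 mm. The mat is at (0.688, -0.020).

{"fn": "drive_tool", "kwargs": {"plan": [[1, [0.0005, -0.0015, -0.03], 0], [1, [0, 0, -0.03], 0], [1, [0, 0, -0.03], 0], [1, [0, 0, -0.03], 0], [1, [0, 0, -0.015], 0], [1, [0, 0, -0.0075], 0], [0, [0, 0, 0], 0], [0, [0, 0, 0], 0], [0, [0, 0, 0], 0], [0, [0, 0, 0], 0]], "grip_force": 80}}

```text
time: 2.65
ee_pos: [0.4835, -0.0378, 0.0796]
tcp_rot: [180.0, -0.0, 9.1]
wrist_force: [0.2, -0.6, -0.3]
opening: 0.0122
```

{"fn": "drive_tool", "kwargs": {"plan": [[0, [0, 0, 0], 0], [0, [0, 0, 0], 0]]}}

```text
time: 2.9
ee_pos: [0.4833, -0.0378, 0.0792]
tcp_rot: [180.0, -0.0, 9.1]
wrist_force: [-0.3, 0.2, 0.2]
opening: 0.0001
```

Run:
```python
from h import *
for n in ["wrist","side"]:
    q,d=eyes.camera(n); cv2.imwrite(f"pics/{n}2.png",q[:,:,::-1])
print(monitor.get_obs())
```

```text
{'time': 3.0, 'q': array([-4.46943419e+00, -4.33025500e+00, -1.50252181e+01,  7.93049629e+01,
        2.38876875e-04,  1.66441869e+02]), 'qd': array([ 0.05031229,  0.08376631, -0.04196984,  0.04099017,  0.01721436,
        0.09816742]), 'joint_efforts': array([-3.28441247e-04, -4.19835198e+01,  4.67720962e+01,  2.10602324e-03,
        1.97212676e-04,  2.06480814e-05]), 'ee_pos': array([ 0.48329417, -0.03777543,  0.07919467]), 'tcp_rot': array([-1.79999785e+02, -1.27907283e-04,  9.08869664e+00]), 'wrist_force': array([-0.15258376, -0.10737818,  0.33635449]), 'torque': array([-0.02091052,  0.00451276, -0.02538865]), 'opening': 0.0001742817678100404}
```

View pics/wrist2.png

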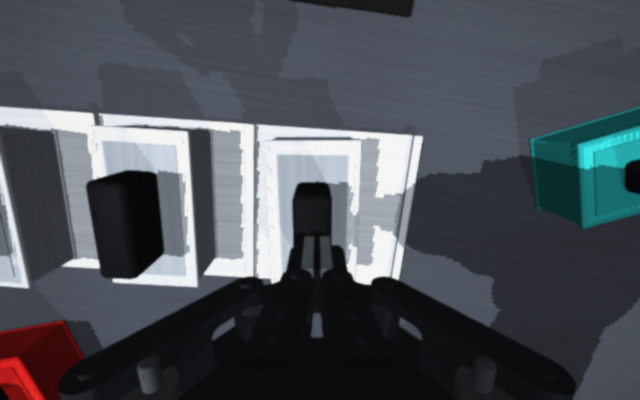

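View pics/side2.png

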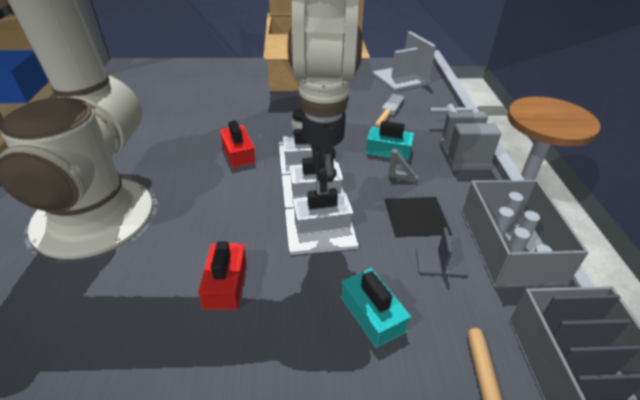

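Run:
```python
from h import *
from scipy.spatial.transform import Rotation as Ro
o=monitor.get_obs(); R=Ro.from_euler("xyz",o["tcp_rot"],degrees=True).as_matrix()
W=eyes.camera_params("wrist");M=np.linalg.inv(W["mount"])
for z in (-.03,0,.003,.022):
    c=M@[0,0,z,1]; print("wrist tip",z,W["fx"]*c[0]/c[2]+W["cx"],W["fy"]*c[1]/c[2]+W["cy"],c[2])
for n in("side","top"):
    P=eyes.camera_params(n)
    for z in (0,.022):
        w=o["ee_pos"]+R@[0,0,z]; c=P["extrinsics"]@np.r_[w,1]; print(n,w,P["fx"]*c[0]/c[2]+P["cx"],P["fy"]*c[1]/c[2]+P["cy"])
q,d=eyes.camera("wrist")
v,u=np.mgrid[:400,:640]
T=np.stack([(u-W["cx"])/W["fx"]*d,(v-W["cy"])/W["fy"]*d,d],-1)@W["mount"][:3,:3].T+W["mount"][:3,3]
X=T@R.T+o["ee_pos"]
for v in range(180,340,8): print(v,d[v,317].round(3),T[v,317].round(3),X[v,317].round(3), q[v,317])
p,d=eyes.camera("top"); cv2.imwrite("pics/top2.png",cv2.resize(p[90:260,180:440,::-1],None,fx=3,fy=3))
```

```text
wrist tip -0.03 315.93428498211864 270.44439785288324 0.13734105267595348
wrist tip 0 316.0656203845166 243.65366891789802 0.1661100414537135
wrist tip 0.003 316.07629442973195 241.47630130199275 0.1689869403314895
wrist tip 0.022 316.1362783010702 229.24036485109457 0.1872072998907375
side [ 0.48329417 -0.03777543  0.07919467] 321.0901787194382 195.42223166655887
side [ 0.4832942  -0.03777534  0.05719467] 320.9364152228165 203.73271857230412
top [ 0.48329417 -0.03777543  0.07919467] 328.0228229565681 200.43839944771187
top [ 0.4832942  -0.03777534  0.05719467] 327.74479558350413 202.7019149672014
180 0.184 [0.032 0.001 0.028] [ 0.515 -0.033  0.051] [150 159 172]
188 0.166 [0.031 0.001 0.009] [ 0.514 -0.033  0.07 ] [6 8 9]
196 0.153 [ 0.03   0.001 -0.005] [ 0.513 -0.033  0.084] [18 18 19]
204 0.152 [ 0.026  0.001 -0.007] [ 0.51  -0.034  0.086] [24 25 27]
212 0.153 [ 0.022  0.001 -0.007] [ 0.505 -0.035  0.086] [25 25 28]
220 0.156 [ 0.017  0.001 -0.006] [ 0.5   -0.036  0.085] [24 25 27]
228 0.157 [ 0.012  0.001 -0.006] [ 0.496 -0.036  0.086] [23 23 26]
236 0.15 [ 0.011  0.001 -0.013] [ 0.494 -0.037  0.093] [11 11 12]
244 0.141 [ 0.011  0.001 -0.023] [ 0.494 -0.037  0.103] [12 11 13]
252 0.132 [ 0.011  0.001 -0.033] [ 0.494 -0.037  0.112] [11 10 12]
260 0.125 [ 0.011  0.    -0.039] [ 0.494 -0.037  0.119] [11 11 12]
268 0.119 [ 0.011  0.    -0.046] [ 0.494 -0.037  0.125] [14 15 15]
276 0.119 [ 0.007  0.    -0.047] [ 0.491 -0.037  0.126] [18 19 20]
284 0.121 [ 0.003  0.    -0.047] [ 0.487 -0.038  0.126] [17 18 19]
292 0.121 [-0.     0.    -0.047] [ 0.483 -0.038  0.126] [16 17 18]
300 0.123 [-0.005  0.001 -0.046] [ 0.478 -0.039  0.125] [18 19 19]
308 0.124 [-0.009  0.001 -0.047] [ 0.475 -0.04   0.126] [22 23 24]
316 0.275 [-0.115  0.001  0.08 ] [ 0.37  -0.057 -0.001] [77 81 92]
324 0.277 [-0.124  0.001  0.08 ] [ 0.361 -0.058 -0.   ] [79 84 95]
332 0.28 [-0.133  0.001  0.08 ] [ 0.352 -0.06  -0.001] [79 83 94]
```

View pics/top2.png

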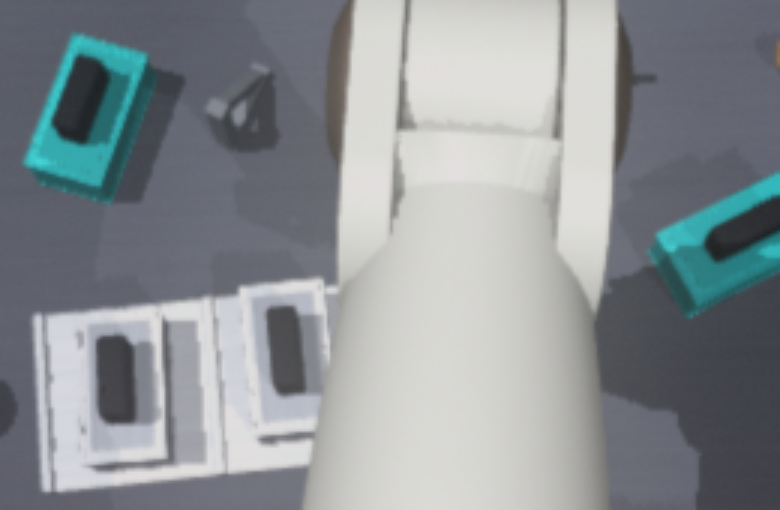

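Run:
```python
from h import *
a=cv2.imread("pics/side2.png")[120:260,260:390]; b=cv2.imread("pics/wrist2.png")[160:300,240:400]
cv2.imwrite("pics/c3.png",np.hstack([cv2.resize(a,(390,420),interpolation=2),cv2.resize(cv2.convertScaleAbs(b,alpha=2,beta=20),(400,420))]))
```

```text
(no output)
```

View pics/c3.png

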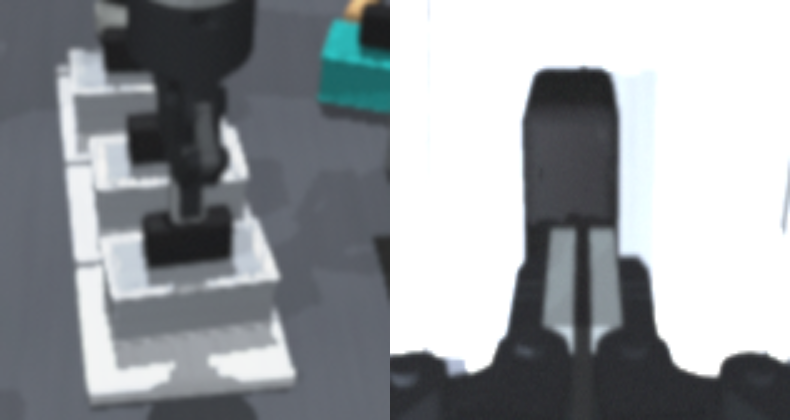

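{"fn": "drive_tool", "kwargs": {"plan": [[1, [0, 0, 0], 0], [1, [0, 0, 0], 0], [1, [0, 0, 0], 0], [1, [0, 0, 0], 0], [1, [0, 0, 0], 0]]}}

```text
time: 3.72
ee_pos: [0.4833, -0.0378, 0.0792]
tcp_rot: [180.0, 0.0, 9.1]
wrist_force: [-0.1, 0.1, -0.2]
opening: 0.085
```

Run:
```python
from h import *
W=eyes.camera_params("wrist")
for n in ["wrist","side"]:
    q,d=eyes.camera(n); cv2.imwrite(f"pics/{n}4.png",cv2.convertScaleAbs(q[:,:,::-1],alpha=1.5,beta=10))
    if n=="wrist":
        v,u=np.mgrid[:400,:640]
        T=np.stack([(u-W["cx"])/W["fx"]*d,(v-W["cy"])/W["fy"]*d,d],-1)@W["mount"][:3,:3].T+W["mount"][:3,3]
        np.save("T4.npy",T)
        k=(abs(abs(T[...,1])-.048)<.012)&(abs(T[...,0])<.012)&(d>0)
        for s in (-1,1):
            t=T[k&(T[...,1]*s>0)]; t=t[t[:,2]<.03]; print(s,t[:,2].max(),np.percentile(t[:,2],[50,90,98]), t[t[:,2].argmax()])
```

```text
-1 -0.0221338843232588 [-0.07454768 -0.03797464 -0.02751735] [-0.00095332 -0.0425298  -0.02213388]
1 -0.021971351508763365 [-0.07377326 -0.03702613 -0.02713972] [-0.00795519  0.04317261 -0.02197135]
```

View pics/wrist4.png

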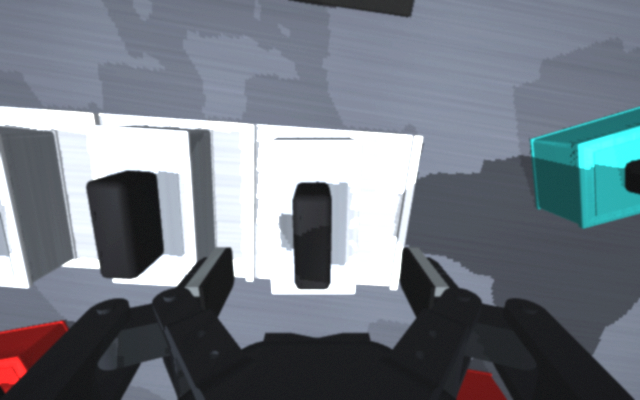

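View pics/side4.png

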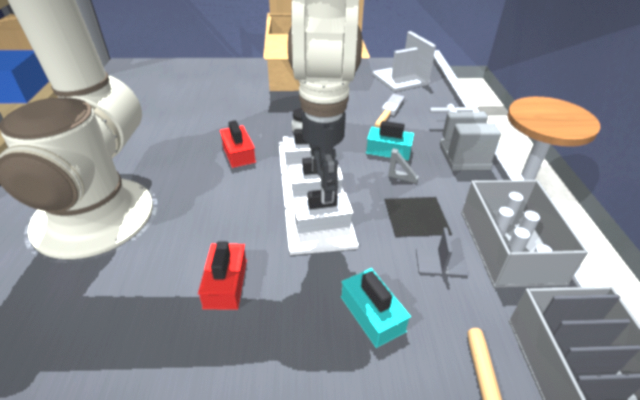

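The wrist depth puts the open fingertips about 22 mm behind the reported TCP, so about 9 mm behind when shut. The stated figure is 22 mm ahead, so the jaws closed just above the bar. Nothing was touched (force about 0). I'll go about 31 mm lower.

{"fn": "drive_tool", "kwargs": {"plan": [[1, [0, 0.001, -0.01], 0], [1, [0, 0.001, -0.01], 0], [1, [0, 0, -0.008], 0], [1, [0, 0, -0.003], 0], [0, [0, 0, 0], 0], [0, [0, 0, 0], 0], [0, [0, 0, 0], 0], [0, [0, 0, 0], 0], [0, [0, 0, 0], 0]], "grip_force": 80}}

```text
time: 4.95
ee_pos: [0.4835, -0.0356, 0.0486]
tcp_rot: [-180.0, -0.0, 9.1]
wrist_force: [-1.3, 3.5, 4.4]
opening: 0.0205
```

Run:
```python
from h import *
o=monitor.get_obs();print(o["ee_pos"],o["wrist_force"],o["torque"],o["opening"])
q,d=eyes.camera("wrist"); cv2.imwrite(f"pics/w5.png",cv2.convertScaleAbs(q[:,:,::-1],alpha=1.5,beta=10))
```

```text
[ 0.48347792 -0.03560355  0.04859595] [-1.34393356  3.50088303  4.42853449] [ 0.40272208  0.16080985 -0.03653305] 0.020491614608789257
```

View pics/w5.png

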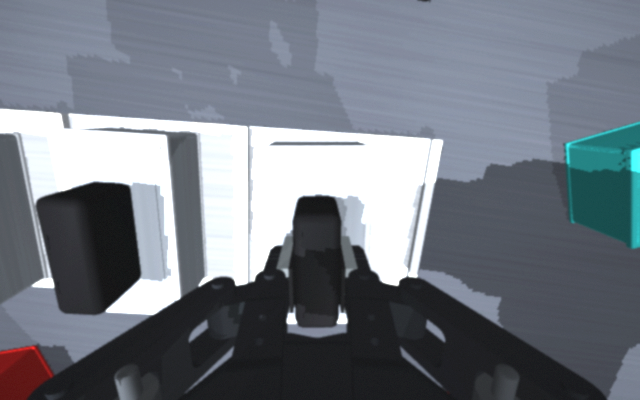

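The wrist view shows the bar (315,255) held between both pads. Lift next.

{"fn": "drive_tool", "kwargs": {"plan": [[0, [0, 0, 0], 0], [0, [0, 0, 0], 0], [0, [0, 0, 0.01], 0], [0, [0, 0, 0.02], 0], [0, [0, 0, 0.03], 0], [0, [0, 0, 0.03], 0], [0, [0, 0, 0.02], 0], [0, [0, 0, 0.01], 0], [0, [0, 0, 0], 0], [0, [0, 0, 0], 0]], "grip_force": 100}}

```text
time: 6.25
ee_pos: [0.4829, -0.0358, 0.1671]
tcp_rot: [-180.0, 0.1, 9.1]
wrist_force: [0.6, -0.3, -4.8]
opening: 0.0206
```

```bash
cat >> h.py <<'E'
def st():
    o=monitor.get_obs();print(round(o["time"],2),o["ee_pos"].round(4),o["tcp_rot"].round(1),"F",o["wrist_force"].round(2),"T",o["torque"].round(3),o["opening"])
E
python3 - <<'E'
from h import *
st()
q,d=eyes.camera("side"); cv2.imwrite(f"pics/s6.png",q[:,:,::-1]); st()
E
```

```text
6.25 [ 0.4829 -0.0358  0.1671] [-1.8e+02  1.0e-01  9.1e+00] F [ 0.62 -0.28 -4.84] T [ 0.032 -0.063  0.001] 0.020594062430231996
6.3 [ 0.4828 -0.0358  0.1671] [-1.8e+02  1.0e-01  9.1e+00] F [ 0.   -1.16 -4.48] T [ 0.068  0.018 -0.044] 0.020773947595684433
```

View pics/s6.png

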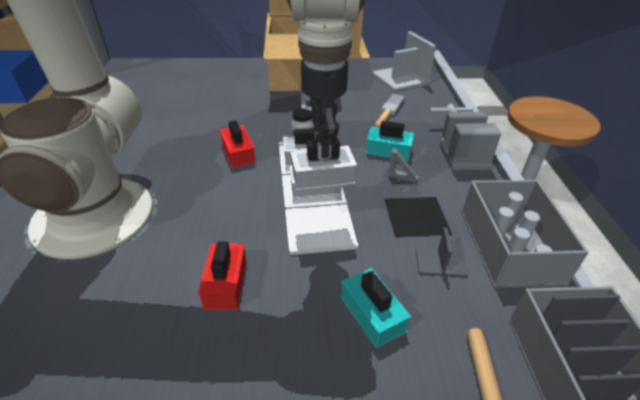

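```bash
cat >> h.py <<'E'
def meas(n=12):
    from scipy.spatial.transform import Rotation as Ro
    L=[];F=[]
    for i in range(n):
        o=monitor.get_obs(); y=np.radians(o["tcp_rot"][2])
        L.append(Ro.from_euler("z",-y).apply(o["torque"]));F.append(o["wrist_force"][2]); eyes.camera("top")
    L=np.array(L)
    print("t",o["time"],"torque in tin yaw frame",L.mean(0).round(4),"sem",(L.std(0)/n**.5).round(4),"Fz",np.mean(F).round(3))
    print(L[:,1].round(3))
E
python3 -c "
from h import *
meas()"
```

```text
t 6.85 torque in tin yaw frame [ 0.0033 -0.0056  0.0093] sem [0.0072 0.0064 0.0071] Fz -4.654
[ 0.007 -0.008  0.022 -0.044 -0.012  0.021 -0.024 -0.012  0.032 -0.027
 -0.028  0.006]
```

{"fn": "drive_tool", "kwargs": {"plan": [[0, [0.01, 0.0016, 0], 0], [0, [0.02, 0.0032, 0], 0], [0, [0.035, 0.0056, 0], 0], [0, [0.045, 0.0072, 0], 0], [0, [0, 0, 0], 0], [0, [0, 0, 0], 0], [0, [0, 0, 0], 0], [0, [0, 0, 0], 0]]}}

```text
time: 7.9
ee_pos: [0.593, -0.0183, 0.1689]
tcp_rot: [180.0, -0.1, 9.1]
wrist_force: [0.4, 0.4, -4.5]
opening: 0.0206
```

```bash
python3 -c "
from h import *
meas()"
```

```text
t 8.45 torque in tin yaw frame [0.0086 0.0139 0.0139] sem [0.0083 0.0112 0.0086] Fz -4.686
[ 0.037  0.039 -0.041 -0.044 -0.017 -0.019  0.004  0.018  0.013  0.019
  0.079  0.078]
```

{"fn": "drive_tool", "kwargs": {"plan": [[0, [-0.01, -0.0016, 0], 0], [0, [-0.02, -0.0032, 0], 0], [0, [-0.035, -0.0056, 0], 0], [0, [-0.045, -0.0072, 0], 0], [0, [0, 0, 0], 0], [0, [0, 0, 0], 0], [0, [0, 0, 0], 0], [0, [0, 0, 0], 0]]}}

```text
time: 9.5
ee_pos: [0.4837, -0.0357, 0.1679]
tcp_rot: [-180.0, 0.0, 9.1]
wrist_force: [0.2, -0.1, -3.8]
opening: 0.0203
```

```bash
python3 -c "
from h import *
meas();st()"
```

```text
t 10.05 torque in tin yaw frame [-0.0057  0.0123  0.0071] sem [0.0095 0.0066 0.0069] Fz -4.549
[-0.008 -0.001  0.007  0.013  0.014  0.012  0.035  0.041 -0.004 -0.034
  0.022  0.053]
10.1 [ 0.4833 -0.0358  0.1682] [180.   -0.    9.1] F [ 0.13  0.17 -4.86] T [-0.027  0.002 -0.047] 0.020037407193713698
```

Tin C: the moment barely changes between the two ends (0.002 ± 0.013 N m, against 0.06 expected) and it weighs 4.65 N, so it has no ball. Setting it back.

{"fn": "drive_tool", "kwargs": {"plan": [[0, [0, 0, -0.03], 0], [0, [0, 0, -0.03], 0], [0, [0, 0, -0.03], 0], [0, [0, 0, -0.015], 0], [0, [0, 0, -0.009], 0], [0, [0, 0, -0.005], 0], [0, [0, 0, 0], 0], [0, [0, 0, 0], 0]]}}

```text
time: 11.1
ee_pos: [0.4837, -0.0358, 0.0499]
tcp_rot: [180.0, -0.1, 9.1]
wrist_force: [-0.1, -0.6, -3.8]
opening: 0.0202
```

{"fn": "drive_tool", "kwargs": {"plan": [[0.6, [0, 0, 0], 0], [1, [0, 0, 0], 0], [1, [0, 0, 0], 0], [1, [0, 0, 0], 0], [1, [0, 0, 0.02], 0], [1, [0, 0, 0.04], 0], [1, [-0.0035, 0.037, 0.04], -1.4], [1, [-0.0035, 0.038, 0], -1.4], [1, [-0.0035, 0.037, 0], -1.3], [1, [0, 0, 0], 0]]}}

```text
time: 12.35
ee_pos: [0.4747, 0.058, 0.1487]
tcp_rot: [-179.2, 0.1, 6.6]
wrist_force: [0.3, -0.1, 0.3]
opening: 0.0857
```

Run:
```python
from h import *
st()
q,d=eyes.camera("wrist"); cv2.imwrite(f"pics/w7.png",q[:,:,::-1])
o=monitor.get_obs()
from scipy.spatial.transform import Rotation as Ro
W=eyes.camera_params("wrist");M=W["mount"]
v,u=np.mgrid[:400,:640]
X=np.stack([(u-W["cx"])/W["fx"]*d,(v-W["cy"])/W["fy"]*d,d],-1)@M[:3,:3].T+M[:3,3]
X=X@Ro.from_euler("xyz",o["tcp_rot"],degrees=True).as_matrix().T+o["ee_pos"]
k=((X[...,2]>.08)&(X[...,2]<.092)&(d>0)).astype(np.uint8)
n,l,s,c=cv2.connectedComponentsWithStats(k)
for i in range(1,n):
    if s[i,4]>300:
        y=X[l==i]; print(s[i],y.mean(0).round(4),cv2.minAreaRect((y[:,:2]*1000).astype(np.float32)))
```

```text
12.35 [0.4747 0.058  0.1487] [-1.792e+02  1.000e-01  6.600e+00] F [ 0.26 -0.1   0.33] T [-0.058 -0.011  0.009] 0.08571460722627489
[ 281  169   28   72 1875] [0.4761 0.0762 0.0852] ((474.49102783203125, 76.3138198852539), (59.3228874206543, 21.832273483276367), 5.097484111785889)
[ 417  173   33   71 1960] [ 0.4866 -0.0342  0.0851] ((484.9112243652344, -35.45846176147461), (59.492916107177734, 21.776121139526367), 9.293988227844238)
[ 128  176   36   70 1950] [0.4572 0.1951 0.085 ] ((455.2152099609375, 196.38766479492188), (59.718482971191406, 22.088666915893555), 3.460066318511963)
```

View pics/w7.png

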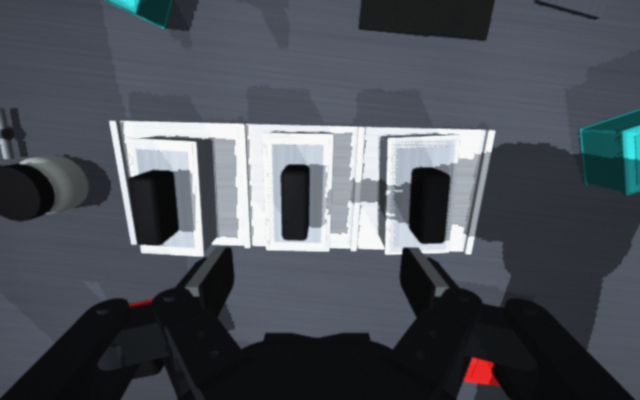

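{"fn": "drive_tool", "kwargs": {"plan": [[1, [0, 0, 0], 0], [1, [0, 0, 0], 0]]}}

```text
time: 12.65
ee_pos: [0.4749, 0.0567, 0.149]
tcp_rot: [-179.2, 0.0, 6.4]
wrist_force: [-1.0, 0.7, -0.2]
opening: 0.0852
```

Joint 6 is at its limit (180°), so I'll use the half-turned grasp: yaw +178.5.

{"fn": "drive_tool", "kwargs": {"plan": [[1, [0, 0, 0], 10.5], [1, [0, 0, 0], 10.5], [1, [0, 0, 0], 10.5], [1, [0, 0, 0], 10.5], [1, [0, 0, 0], 10.5], [1, [0, 0, 0], 10.5], [1, [0, 0, 0], 10.5], [1, [0, 0, 0], 10.5], [1, [0, 0, 0], 10.5], [1, [0, 0, 0], 10.5]]}}

```text
time: 13.9
ee_pos: [0.4749, 0.057, 0.1491]
tcp_rot: [-179.2, 0.0, 111.8]
wrist_force: [-0.1, 0.4, -0.5]
opening: 0.085
```

{"fn": "drive_tool", "kwargs": {"plan": [[1, [0, 0.003, 0], 10.5], [1, [0, 0.003, 0], 10.5], [1, [0, 0.003, 0], 10.5], [1, [0, 0.003, 0], 10.5], [1, [0, 0.003, 0], 10.5], [1, [0, 0.003, 0], 10.5], [1, [0, 0, 0], 10.5], [1, [0, 0, 0], 0], [1, [0, 0, 0], 0]]}}

```text
time: 15.02
ee_pos: [0.4749, 0.0752, 0.1492]
tcp_rot: [-179.2, 0.0, -175.3]
wrist_force: [-0.6, -0.3, -0.1]
opening: 0.0854
```

{"fn": "drive_tool", "kwargs": {"plan": [[1, [-0.0012, 0.001, -0.03], 0.3], [1, [0, 0, -0.03], 0], [1, [0, 0, -0.025], 0], [1, [0, 0, -0.012], 0], [1, [0, 0, -0.004], 0], [0, [0, 0, 0], 0], [0, [0, 0, 0], 0], [0, [0, 0, 0], 0], [0, [0, 0, 0], 0], [0, [0, 0, 0], 0]]}}

```text
time: 16.27
ee_pos: [0.4741, 0.0767, 0.049]
tcp_rot: [-179.2, 0.1, -174.7]
wrist_force: [-1.9, 0.7, 6.1]
opening: 0.0205
```

{"fn": "drive_tool", "kwargs": {"plan": [[0, [0, 0, 0], 0], [0, [0, 0, 0.01], 0], [0, [0, 0, 0.02], 0], [0, [0, 0, 0.03], 0], [0, [0, 0, 0.03], 0], [0, [0, 0, 0.02], 0], [0, [0, 0, 0.01], 0], [0, [0, 0, 0], 0]]}}

```text
time: 17.27
ee_pos: [0.4738, 0.0765, 0.1683]
tcp_rot: [-179.2, 0.0, -174.7]
wrist_force: [0.1, -0.8, -5.1]
opening: 0.0205
```

```bash
python3 -c "
from h import *
meas(6);st();print(monitor.get_obs()['q'])"
```

```text
t 17.525 torque in tin yaw frame [-0.0243 -0.0018 -0.0117] sem [0.0076 0.0061 0.0099] Fz -5.28
[-0.01   0.025 -0.02  -0.001  0.008 -0.013]
17.57 [0.4734 0.0765 0.1674] [-1.792e+02 -1.000e-01 -1.747e+02] F [ 0.27  1.42 -5.36] T [ 0.054  0.064 -0.011] 0.020397662816967033
[ 9.67457051 -5.30947167 -6.20169484 89.23038477 -0.81317526  4.41686133]
```

{"fn": "drive_tool", "kwargs": {"plan": [[0, [0.01, 0.001, 0], 0], [0, [0.02, 0.002, 0], 0], [0, [0.035, 0.0033, 0], 0], [0, [0.045, 0.0042, 0], 0], [0, [0, 0, 0], 0], [0, [0, 0, 0], 0], [0, [0, 0, 0], 0], [0, [0, 0, 0], 0]]}}

```text
time: 18.58
ee_pos: [0.5833, 0.087, 0.1688]
tcp_rot: [-179.2, 0.1, -174.7]
wrist_force: [-0.5, -0.3, -4.3]
opening: 0.0203
```

```bash
python3 -c "
from h import *
meas();st()"
```

```text
t 19.125 torque in tin yaw frame [-0.0169 -0.0235  0.0004] sem [0.0091 0.0099 0.0129] Fz -4.591
[-0.018  0.013 -0.003 -0.078  0.014 -0.043 -0.098  0.004 -0.016 -0.011
 -0.047 -0.001]
19.18 [0.5837 0.087  0.1681] [-179.2    0.  -174.7] F [ 0.25  0.3  -4.45] T [ 0.041  0.008 -0.009] 0.02078956656884917
```

{"fn": "drive_tool", "kwargs": {"plan": [[0, [-0.01, -0.001, 0], 0], [0, [-0.02, -0.002, 0], 0], [0, [-0.035, -0.0033, 0], 0], [0, [-0.045, -0.0042, 0], 0], [0, [0, 0, 0], 0], [0, [0, 0, 0], 0], [0, [0, 0, 0], 0], [0, [0, 0, 0], 0]]}}

```text
time: 20.18
ee_pos: [0.4741, 0.0765, 0.168]
tcp_rot: [-179.2, -0.0, -174.7]
wrist_force: [0.6, 0.2, -4.7]
opening: 0.0203
```

```bash
python3 -c "
from h import *
meas();st()"
```

```text
t 20.725 torque in tin yaw frame [-0.0223  0.0142 -0.0044] sem [0.0059 0.008  0.0073] Fz -4.833
[ 0.049  0.025 -0.004  0.083  0.009  0.001 -0.014 -0.009  0.03  -0.016
  0.011  0.006]
20.77 [0.4737 0.0765 0.1682] [-179.2    0.  -174.7] F [ 0.68  0.15 -4.88] T [ 0.087 -0.028 -0.058] 0.020770280239373762
```

The shift is 0.038 ± 0.013 N m, with the right sign but noisy. I'll repeat with a harder shake and longer averaging.

{"fn": "drive_tool", "kwargs": {"plan": [[0, [0.015, 0.0014, 0], 0], [0, [0.035, 0.0033, 0], 0], [0, [0.055, 0.0051, 0], 0], [0, [0, 0, 0], 0], [0, [0, 0, 0], 0], [0, [0, 0, 0], 0], [0, [0, 0, 0], 0], [0, [0, 0, 0], 0]]}}

```text
time: 21.78
ee_pos: [0.5784, 0.0863, 0.1689]
tcp_rot: [-179.2, 0.1, -174.7]
wrist_force: [0.4, -1.2, -4.9]
opening: 0.0203
```

```bash
python3 -c "
from h import *
meas(24)"
```

```text
t 22.925 torque in tin yaw frame [-0.0228 -0.0424  0.0113] sem [0.0047 0.0068 0.0058] Fz -4.983
[-0.062 -0.006 -0.12  -0.057 -0.04  -0.068  0.017 -0.045 -0.001 -0.076
 -0.017 -0.031 -0.027 -0.028 -0.024  0.01  -0.045 -0.045 -0.047 -0.112
 -0.022 -0.059 -0.085 -0.029]
```

{"fn": "drive_tool", "kwargs": {"plan": [[0, [-0.015, -0.0014, 0], 0], [0, [-0.035, -0.0033, 0], 0], [0, [-0.055, -0.0051, 0], 0], [0, [0, 0, 0], 0], [0, [0, 0, 0], 0], [0, [0, 0, 0], 0], [0, [0, 0, 0], 0], [0, [0, 0, 0], 0]]}}

```text
time: 23.98
ee_pos: [0.474, 0.0765, 0.168]
tcp_rot: [-179.2, -0.0, -174.8]
wrist_force: [0.5, -0.2, -4.7]
opening: 0.0204
```

```bash
python3 -c "
from h import *
meas(24);st()"
```

```text
t 25.125 torque in tin yaw frame [-0.0257  0.0317  0.0043] sem [0.0046 0.0075 0.0049] Fz -4.873
[-0.008  0.045  0.091  0.03   0.06   0.077  0.04  -0.011 -0.016 -0.001
  0.025  0.058  0.097  0.051  0.086  0.028 -0.039 -0.017 -0.022  0.032
  0.042  0.049  0.029  0.036]
25.18 [0.4737 0.0765 0.1682] [-179.2    0.  -174.7] F [ 0.18  0.45 -4.72] T [ 0.011 -0.015  0.032] 0.02025003689387082
```

Shift now 0.074 ± 0.010 N m with the right sign, so the middle tin (B) rattles. Carrying it to the mat.

{"fn": "drive_tool", "kwargs": {"plan": [[0, [0.01, -0.0045, 0.005], 0], [0, [0.02, -0.009, 0.01], 0], [0, [0.03, -0.0135, 0.01], 0], [0, [0.035, -0.016, 0.005], 0], [0, [0.035, -0.016, 0], 0], [0, [0.034, -0.0155, 0], 0], [0, [0.025, -0.011, 0], 0], [0, [0.015, -0.007, 0], 0], [0, [0.007, -0.003, 0], 0], [0, [0.003, -0.001, 0], 0]]}}

```text
time: 26.42
ee_pos: [0.688, -0.0203, 0.1979]
tcp_rot: [-179.2, -0.0, -174.8]
wrist_force: [0.3, 0.0, -5.1]
opening: 0.0204
```

{"fn": "drive_tool", "kwargs": {"plan": [[0, [0, 0, 0], 0], [0, [0, 0, 0], 0], [0, [0, 0, 0], 0], [0, [0, 0, 0], 0]]}}

```text
time: 26.92
ee_pos: [0.6876, -0.0199, 0.1985]
tcp_rot: [-179.2, 0.0, -174.7]
wrist_force: [0.7, 0.4, -4.3]
opening: 0.0203
```

Run:
```python
from h import *
st()
for n in ["wrist","side","top"]:
    q,d=eyes.camera(n); cv2.imwrite(f"pics/{n}9.png",q[:,:,::-1])
    if n=="side":
        C=cloud(eyes.camera_params(n),d)
        k=(d>0)&(abs(C[...,0]-.688)<.08)&(C[...,1]<.04)&(C[...,1]>-.1)&(C[...,2]>.1)&(C[...,2]<.21)&(q.min(2)>90)
        w=C[k]; print(len(w),w.min(0),w.max(0),w.mean(0))
```

```text
26.93 [ 0.6876 -0.0199  0.1985] [-179.2    0.  -174.7] F [ 0.68  0.4  -4.3 ] T [ 0.021  0.026 -0.037] 0.0202971839143896
2031 [ 0.63065368 -0.05667561  0.15397729] [0.74638799 0.01576644 0.20989783] [ 0.68282207 -0.0402194   0.18509829]
```

View pics/side9.png

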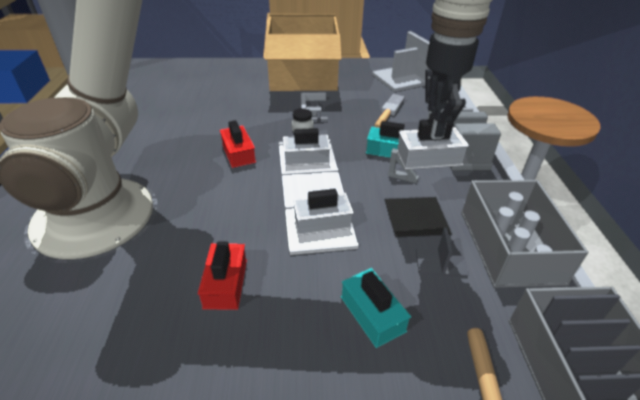

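View pics/top9.png

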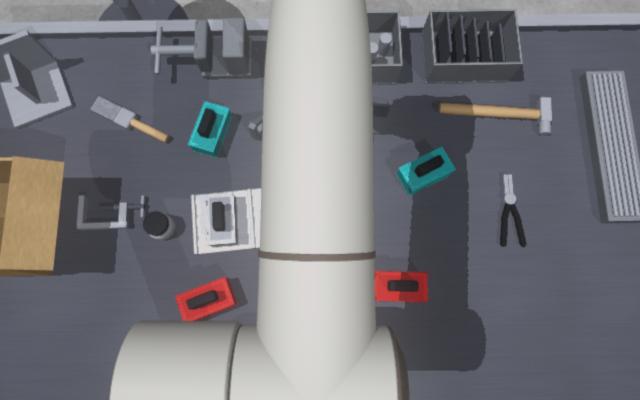

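The side view shows the tin level at (432,148) above the mat, with its underside at 0.154 m. Tins A (306,148) and C (322,212) stand upright in their bays. The top view shows tin A and the coloured look-alikes where they were; the arm hides tin C.

```bash
python3 -c "
from h import *
st();print(job.job_done())"
```

```text
27.07 [ 0.6876 -0.02    0.1983] [-179.2    0.  -174.7] F [-0.67 -1.36 -4.78] T [ 0.048 -0.029 -0.017] 0.020318585930726166
the job is handed in; nothing more can be done
None
```

The tin with the loose ball is the middle one. I handed the job in at 27 s with that tin held still and level over the mat. No verdict is reported.

- **Right-hand tin:** its moment changed by only 0.002 ± 0.013 N m when shaken to and fro. I set it back where it stood, within about 1 mm by the wrist camera.
- **Middle tin:** the first gentle shake gave an unclear shift of 0.038 ± 0.013 N m. A harder shake gave 0.074 ± 0.010 N m with the right sign, against 0.06 expected.
- **Left-hand tin:** I did not lift it, since the ball was already found.
- **Last checks:** the gripped tin is at (0.688, -0.020), within about 1 mm of the measured mat centre. Its underside is 0.154 m above the bench, about 15 cm above the mat, and it is within about 1° of level. The other two tins stand upright in their bays. The look-alikes appeared unmoved, and nothing was touched on the way.

Some things disagreed or went wrong:
- **Fingertips:** they sit about 31 mm farther back from the reported TCP than stated, so my first grasp closed on air just above the bar. I measured the offset and corrected for it.
- **Joint 6:** it reached its range limit at the middle bay, so I gripped that tin with a half turn, which left a tool tilt of 0.8°.
- **Weight readings:** they were too noisy (4.6 to 5.3 N) to tell the tins apart, so I identified the tin by the change in moment.

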